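# Pack a thin plate in a small vice and hold the jaw closed on it

## Task

The guide plate standing in the small vice is too thin for the jaw to reach: slide the ground steel packing strip, on edge and resting on the vice bed, into whichever gap beside the plate is wide enough, so that it lies along the plate and overhangs the jaws at both ends. Then slide the loose jaw shut until strip and plate are clamped flat between the jaws, and finish while still holding the jaw pushed firmly shut (with 10 N or more), without letting go. Leave the other things on the worktop where they are.

Things in the scene. Friction and masses are not known exactly. Their poses are not given: they have to be found in the camera images.
- vice: small ground-steel vice, 42 mm wide (its x, -21 to +21), 140 mm long (its y, -70 to +70), fixed to the worktop. Origin: middle of its underside. Fixed jaw at the -y end, 40 mm high, y = -70 to -43.6; screw and ball handle at the +y end, bracket 30 mm high from y = 42. Nothing of it stands out beyond x = +-21 mm: strip ends overhang freely and fingers can go down beside it
- vice_bed (a point): point on the flat bed between the jaws, 16 mm over the worktop, at the foot of the fixed jaw's clamping face and midway across (x = 0, y = -43.6 mm, z = 16 mm of the vice; same axes). The bed runs from here along +y; plate and strip stand on it
- vice_jaw (a joint): position of the sliding jaw along the vice's y, 0 to 0.024 m; jaw opening (face to face) = 20 mm + value; larger is more open. Starts between 0.018 and 0.023. Slides by hand with about 4 N of friction, no spring, stays where left; the screw does not move it. With plate and strip clamped it reads about 0.002; at 0 it can close no further
- jaw_grip (a point): middle of the sliding jaw, a block 42 mm wide (x), 26 mm long (y), top 40 mm and this point 28 mm over the worktop, 15 mm behind the clamping face, 11 mm ahead of its back. It can be pinched from above across its 42 mm width and pushed towards -y. Axes as the vice's
- plate_center (a point): centre of the loose aluminium guide plate (three round holes), 50 mm long (its x), 14 mm thick (its y), 34 mm high (its z), standing on edge on the vice bed along the jaws, top at 50 mm. It may stand anywhere between the jaws, so the gap on either side may be the wide one; together they measure 24 to 29 mm
- strip_center (a point): centre of the ground steel packing strip, 8 mm thick (its x), 100 mm long (its y), 20 mm high (its z), 60 to 100 g. It lies on edge on the open worktop to the right of the vice. In the vice its centre is 26 mm over the worktop and each end overhangs the vice by about 29 mm, where fingers can hold it
- try_square: a small try square lying on the worktop behind the vice (origin: middle of underside); to be left alone
- nut: a hexagon nut, 24 mm, 13 mm high, behind the vice (origin: middle of underside); to be left alone
- hexkey: a black hex key, 103 mm, lying at the front right (origin: middle of underside); to be left alone
- hub: a small spoked wheel hub, 52 mm across and 19 mm high, at the right (origin: middle of underside); to be left alone
- punch: a dark centre punch, 108 mm, lying behind the strip (origin: middle of underside); to be left alone
There are look-alikes about, which are no part of the job. What is shaped like the part that bears strip_center but orange is not meant.

How it is judged:
By the outcome, as a careful person would: the job done as asked, in the order asked, and still so for the second after the job is handed in, while the arm keeps its last pose, push and grip.
It also fails if it takes over 54 s, if anything falls off the work surface, if the arm or the gripper's body presses on something with over 40 N, if the wrist force passes 120 N, or if a joint passes its speed limit or range.

## Robot

A 6-joint arm with a two-finger parallel gripper is mounted at the origin on a cart in front of the work surface, level with it; the furniture and walls round the work are solid. World frame = base frame: x ahead of the robot, y to its left, z up, the work surface at z = 0. Lengths are in mm, angles in rad, forces in N, time in s.
With the tool pointing down it reaches from about 275 to 875 mm from the base axis. Payload 12.5 kg.
Tool frame: the origin (TCP) lies midway between the tips of the shut fingers; the grasp point (between the pads) lies 19 mm behind it; z points along the fingers, y is the line along which they close (so a half turn about z gives the same grasp; the last joint's range is limited). The gripper opens to 85 mm and grips with 20 to 120 N. Pads are 22 mm wide; open, the fingers measure 114 mm over their backs; the gripper's body (76 mm by 85 mm) begins 54 mm behind the grasp point. The pads swing forward as they close: fully open they stand 13 mm farther back than shut.
Start: joints at [-1.325, 0.351, 1.652, -0, 1.139, -0.085], TCP at [178.659, -520.159, 199.19] pointing down, gripper open.
Joint ranges: [-2.75, 2.75], [-0.79, 2.1], [0.01, 2.65], [-1.57, 4.71], [0.07, 3.14], [-2.87, 2.87]. Speed limits (rad/s): [2.22, 2.22, 2.79, 3.14, 3.14, 3.14].

## Interface

Orientations are given as a rotation vector (axis times angle).
In Python, from rig import ctrl, eyes, workorder, look_for, cut_out, mark_of gives the robot as it stands. The module is installed in compiled form; this text tells all that it offers.
- The arm moves only by the shell command python3 -m inch 'ROWS' [FORCE]. ROWS is JSON, a list of rows, each an object with "translation": the shift along the tool's x, y, z scaled (see below), a list of three; "spin": the turn about the tool's z scaled (see below); "hand": the closure, from -1 (fully open) to 1 (shut). A call has 1 to 10 rows; each row is the pose to reach, as a shift and turn from the pose commanded when the call began, along the tool's axes at that moment, turning the shorter way round; what a row does not reach only later rows make up. The controller multiplies each number of a shift by 20 cm and each number of a turn by pi rad. A row lasts 1/8 s, in which the tool goes at most 62.5 mm and 10.7 degrees, less where a joint would pass 70% of its speed; a pose out of reach is approached as far as the arm can. A call with a number of a shift or a turn outside -1 to 1 is refused whole. A call with a gripper value outside its range is refused whole. The fingers move at their own pace and stop on an object; FORCE is the grip in N (left out, the last holds). Time passes only in rows, so rows that repeat a pose let the fingers close. It gives the time, the measured TCP pose, the force, the opening and the grip force at its end, in the units of the state.
- ctrl.read_state(): the state, without advancing time (a new reading comes with each control period).
- eyes.read_camera(name): name is "scene" or "top" or "wrist"; returns (picture, depth): 384x512x3 uint8, red, green, blue; 384x512 float32, mm along the optical axis (not along the pixel's ray), 0 where there is no reading.
- eyes.camera_info(name): a dict with "fx", "fy", "cx", "cy" (pixels), "rvec" (rotation vector, rad) and "tvec" (3), from world to camera coordinates, as OpenCV has them; the wrist camera has in their place "tool_from_camera" (4x4, takes a point from camera to tool coordinates, whose origin is the TCP and whose axes are the flange's). Camera axes: x right, y down, z forward; pixel columns grow to the right and rows downward; lengths in mm; the calibration is good to about 2 mm. The wrist camera is an equidistant fisheye: a pixel r from the principal point sees the ray r / f radians off the axis. A picture is of the moment at which its call begins: read the wrist's pose just before it. camera_info takes no time and is no camera call.
- workorder.finish_job(): hands the job in; it is judged then, once.
Trained networks look in the newest picture that a camera, given by its name, has taken for a name from the list of things; names that differ only in an ending like _2 or _b are one class to them, and where a whole thing is asked for, a point or a joint stands for the part that bears it (a point fixed in the world has none). Each returns a list of dicts, best first, with "conf" (0 to 1); they miss things now and then, are a little off and sometimes report something else, mostly with a low value. They report only what shows in the picture. A call takes as long as a camera call. They do not tell look-alikes from the thing itself.
- look_for(query, camera): "extent" ([centre column, centre row, width, height] in pixels, round what is visible of it).
- cut_out(query, camera): "mask" (384x512 bool, what is visible of it) and "extent" ([centre column, centre row, width, height] in pixels, round what is visible of it).
- mark_of(query, camera): "position" ([column, row] in pixels: a listed point, or the origin of a listed thing).
The state is a dict: "t": time; "q": joint angles; "dq": joint speeds; "joint_efforts": joint torques, N m; "eef_pos": TCP position; "orientation": TCP orientation; "contact_force": force on the tool from outside, world axes, zero at the start; "wrist_torque": the same for the moment, N m; "width": opening from 0.0 (shut) to 1.0 (fully open); "gripper_force": force on a finger pad.
Only numpy, scipy, OpenCV 4.12 (cv2) and the standard library are available. Lean on these libraries where they do the work, as an engineer would, in place of code of your own. Each camera call takes 0.05 s, during which the arm holds its last target. There are 200 camera calls.

## Working session

There is one attempt and no reset: what is moved stays moved. The work goes in short steps, Python scripts to look and compute and a shell command to move; the robot and the scene stay as the last step left them, time stands still between calls to the robot, and variables do not carry over. Pictures are saved under pics/ and viewed, at most 10 in all, crops included, and the job is handed in when it is done.

```bash
mkdir -p pics; cat > h.py <<'E'
import numpy as np, cv2
from scipy.spatial.transform import Rotation as R
from rig import ctrl, eyes, look_for, cut_out, mark_of
def cloud(cam,d):
    i=eyes.camera_info(cam); Rm=R.from_rotvec(np.ravel(i["rvec"])).as_matrix(); t=np.ravel(i["tvec"])
    v,u=np.mgrid[0:d.shape[0],0:d.shape[1]]
    P=np.stack([(u-i["cx"])/i["fx"]*d,(v-i["cy"])/i["fy"]*d,d],-1)
    W=(P-t)@Rm; W[d<=0]=np.nan
    return W
E
python3 - <<'E'
from h import *
a,da=eyes.read_camera("scene"); b,db=eyes.read_camera("top")
np.savez("s0.npz",a=a,da=da,b=b,db=db)
cv2.imwrite("pics/scene0.png",a[:,:,::-1]); cv2.imwrite("pics/top0.png",b[:,:,::-1])
for c,d in(("scene",da),("top",db)):
    W=cloud(c,d); print(c)
    for q in ["vice","vice_bed","jaw_grip","plate_center","strip_center","hub","punch","hexkey"]:
        for r in mark_of(q,c)[:3]:
            u,v=np.round(r["position"]).astype(int); print(q,round(r["conf"],2),u,v,W[min(v,383),min(u,511)].round(0))
s=ctrl.read_state(); print(s)
E
```

```text
scene
vice 0.87 212 198 [529.   1.  11.]
vice 0.63 265 220 [ 520. -167.    5.]
vice_bed 0.65 222 191 [531. -32.  40.]
jaw_grip 0.41 205 183 [545.  35.  39.]
plate_center 0.63 212 185 [534.   2.  46.]
strip_center 0.69 267 218 [ 521. -172.   12.]
strip_center 0.46 150 190 [461. 156.  19.]
strip_center 0.25 241 182 [676.  10.  -1.]
hub 0.74 355 252 [ 155. -474.  253.]
hub 0.31 236 182 [663.  18.   2.]
punch 0.6 311 209 [ 635. -234.    3.]
punch 0.18 213 186 [538.   3.  42.]
hexkey 0.61 208 186 [530.  13.  42.]
hexkey 0.44 337 274 [ 434. -381.   -1.]
top
vice 0.91 190 203 [546.  21.  39.]
vice_bed 0.72 208 203 [546. -21.  39.]
jaw_grip 0.5 189 198 [558.  23.  42.]
plate_center 0.6 195 200 [552.   8.  52.]
strip_center 0.52 263 215 [ 517. -149.   20.]
strip_center 0.51 131 238 [468. 163.  19.]
hub 0.83 366 212 [ 521. -392.   20.]
punch 0.38 299 167 [ 633. -238.    8.]
hexkey 0.62 364 253 [ 425. -387.    1.]
{'t': 0.9, 'q': array([-1.32461889e+00,  3.50717554e-01,  1.65180653e+00,  2.29714988e-05,
        1.13910698e+00, -8.45616238e-02]), 'dq': array([-0.00073875,  0.00046779, -0.00026208, -0.00233462, -0.00104963,
        0.00061628]), 'joint_efforts': array([-3.47130321e-03, -5.06023049e+01, -2.91638857e+01, -2.93036601e-04,
        6.19676393e-04, -1.18377952e-05]), 'eef_pos': array([ 178.65322742, -520.15445894,  199.1774514 ]), 'orientation': array([-3.09869682e+00, -5.17137552e-01, -2.77945796e-05]), 'contact_force': array([-0.07615896, -0.39484422,  0.69946393]), 'wrist_torque': array([ 0.00085256,  0.02237872, -0.0105033 ]), 'gripper_force': 0.0, 'width': 1.0026469125152333}
```

View pics/top0.png

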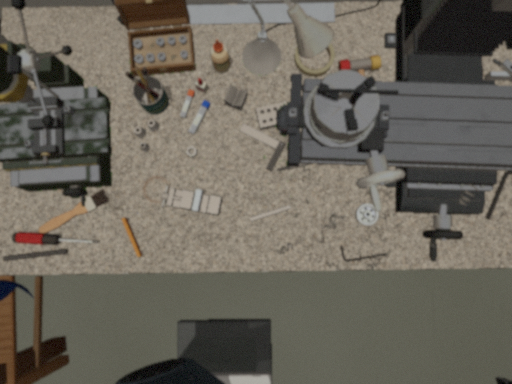

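View pics/scene0.png

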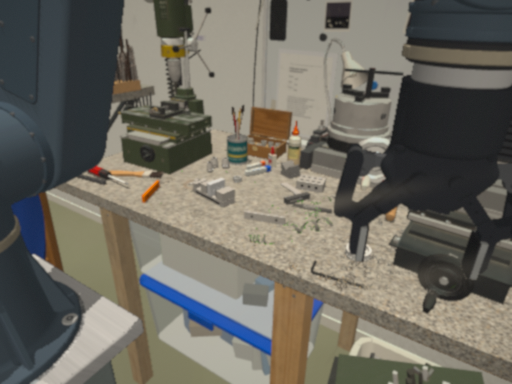

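The top view shows the vice at about (192,202), with its screw at the left, and a grey strip at (270,212). There is an orange strip-shaped bar at (132,237). The two strip candidates are grey (270,212) and orange (132,237). The grey one fits, because it is steel-coloured and lies to the right of the vice. I'll confirm that in a crop.

```bash
python3 - <<'E'
from h import *
z=np.load("s0.npz"); b=z["b"]; W=cloud("top",z["db"])
c=b[170:270,110:310]; cv2.imwrite("pics/crop1.png",cv2.resize(c,(800,400),interpolation=cv2.INTER_CUBIC)[:,:,::-1])
def ob(name,u0,u1,v0,v1,zl,zh):
    P=W[v0:v1,u0:u1].reshape(-1,3); P=P[(P[:,2]>zl)&(P[:,2]<zh)]
    r=cv2.minAreaRect(P[:,:2].astype(np.float32)); m=P[:,:2].mean(0); e=np.linalg.svd(P[:,:2]-m)[2][0]
    print(name,len(P),m.round(1),np.median(P[:,2]).round(1),"rect",np.round(r[0],1),np.round(r[1],1),"axis deg",np.degrees(np.arctan2(e[1],e[0])).round(1))
ob("strip",245,295,200,225,10,26)
ob("vice",160,225,180,220,12,60)
ob("plate",180,215,185,220,46,60)
i=eyes.camera_info("wrist"); print(i)
E
```

```text
strip 153 [ 521.2 -164.3] 19.3 rect [ 521.1 -167.8] [ 27.7 106.1] axis deg -74.2
vice 1061 [552.2  17.5] 37.2 rect [555.   21.5] [139.6  55.8] axis deg -101.9
plate 136 [552.    5.3] 50.1 rect [554.7  17.2] [39.1 49.9] axis deg 167.5
{'fx': 297.3186396354542, 'fy': 297.3186396354542, 'cx': 253.79108838062157, 'cy': 196.96691638166098, 'tool_from_camera': array([[-5.34642564e-05, -9.50864616e-01, -3.09606975e-01,
         8.02903287e+01],
       [ 9.99999954e-01, -1.43522072e-04,  2.68100568e-04,
        -4.73199704e-01],
       [-2.99362778e-04, -3.09606946e-01,  9.50864580e-01,
        -1.74102843e+02],
       [ 0.00000000e+00,  0.00000000e+00,  0.00000000e+00,
         1.00000000e+00]])}
```

View pics/crop1.png

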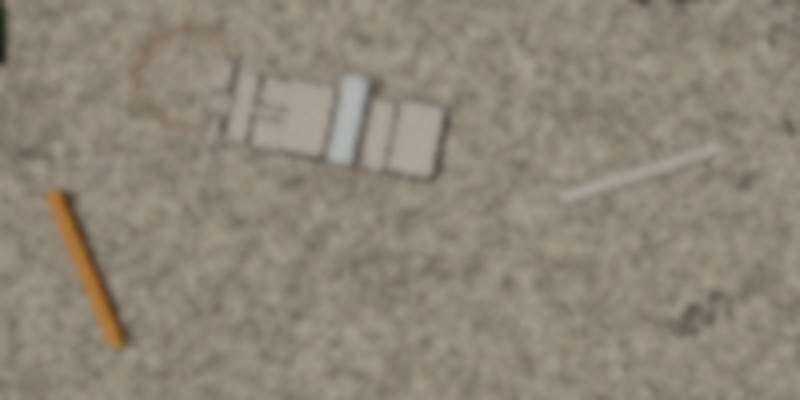

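The crop confirms two things. The steel-grey strip is at crop (640,173). In the vice, the wide gap is between the plate (348,120) and the fixed jaw (415,140). I'm moving over the strip's vice-side end.

```bash
python3 -m inch '[{"translation":[1,-0.6,0],"spin":-0.484,"hand":-1},{"translation":[1,-0.6,0],"spin":-0.484,"hand":-1},{"translation":[1,-0.6,0],"spin":-0.484,"hand":-1},{"translation":[1,-0.6,0],"spin":-0.484,"hand":-1},{"translation":[1,-0.6,0],"spin":-0.484,"hand":-1},{"translation":[1,-0.6,0],"spin":-0.484,"hand":-1},{"translation":[1,-0.6,0],"spin":-0.484,"hand":-1},{"translation":[1,-0.6,0],"spin":-0.484,"hand":-1},{"translation":[1,-0.6,0],"spin":-0.484,"hand":-1},{"translation":[1,-0.6,0],"spin":-0.484,"hand":-1}]' 60
cat >> h.py <<'E'
def go(p,yaw,z):  # shift in tool units to world p, yaw(deg) of tool x
    s=ctrl.read_state(); Rm=R.from_rotvec(s["orientation"]).as_matrix()
    d=Rm.T@(np.r_[p,z]-s["eef_pos"])/200
    y0=np.degrees(np.arctan2(Rm[1,0],Rm[0,0])); dy=(yaw-y0+180)%360-180
    print("pos",s["eef_pos"].round(1),"yaw",y0.round(2),"shift",d.round(4),"spin",round(-dy/180,4),"q",s["q"].round(2),"t",round(s["t"],2),"F",s["contact_force"].round(1))
def wcloud(d,s):
    i=eyes.camera_info("wrist"); T=i["tool_from_camera"]; v,u=np.mgrid[0:384,0:512]
    x=(u-i["cx"]);y=(v-i["cy"]);r=np.hypot(x,y)+1e-9;th=r/i["fx"]
    P=np.stack([np.tan(th)*x/r*d,np.tan(th)*y/r*d,d],-1)@T[:3,:3].T+T[:3,3]
    W=P@R.from_rotvec(s["orientation"]).as_matrix().T+s["eef_pos"]; W[d<=0]=np.nan
    return W
E
python3 -c "
from h import *
go([510,-130.5],106,160)"
```

```text
t: 2.15
eef_pos: [328.8, -341.7, 199.2]
orientation: [1.894, 2.507, -0.0]
contact_force: [0.3, 0.7, -0.1]
width: 1.0
gripper_force: 0.0
pos [ 328.8 -341.7  199.2] yaw 105.87 shift [0.7681 1.1601 0.196 ] spin -0.0007 q [-0.9   0.21  1.84 -0.    1.09 -1.18] t 2.15 F [ 0.3  0.7 -0.1]
```

```bash
python3 -m inch '[{"translation":[0.66,1,0.2],"spin":0,"hand":-1},{"translation":[0.66,1,0.2],"spin":0,"hand":-1},{"translation":[0.66,1,0.2],"spin":0,"hand":-1},{"translation":[0.66,1,0.2],"spin":0,"hand":-1},{"translation":[0.66,1,0.2],"spin":0,"hand":-1}]'
python3 -m inch '[{"translation":[0.108,0.16,0],"spin":0,"hand":-1},{"translation":[0.108,0.16,0],"spin":0,"hand":-1},{"translation":[0.108,0.16,0],"spin":0,"hand":-1}]'
cat > strip.py <<'E'
from h import *
s=ctrl.read_state(); a,d=eyes.read_camera("wrist"); W=wcloud(d,s); np.savez("w1.npz",a=a,d=d)
cv2.imwrite("pics/w1.png",a[:,:,::-1])
print([(round(r["conf"],2),r["extent"]) for r in cut_out("strip_center","wrist")])
m=cut_out("strip_center","wrist")
if m:
    m=m[0]["mask"]; P=W[m]; print(np.percentile(P[:,2],[5,50,95]).round(1))
    P=P[(P[:,2]>15)&(P[:,2]<25)]
    r=cv2.minAreaRect(P[:,:2].astype(np.float32)); e=np.linalg.svd(P[:,:2]-P[:,:2].mean(0))[2][0]
    yaw=np.degrees(np.arctan2(e[1],e[0]))%180; print(r,yaw)
    e=np.array([np.cos(np.radians(yaw)),np.sin(np.radians(yaw))]); c=np.array(r[0]); print(c+38*e)
    go(c+38*e,yaw,3)
E
python3 strip.py
```

```text
t: 2.78
eef_pos: [485.7, -156.9, 158.5]
orientation: [-1.887, -2.51, -0.0]
contact_force: [0.2, 0.1, 0.1]
width: 1.001
gripper_force: 0.0
t: 3.15
eef_pos: [508.7, -130.6, 159.2]
orientation: [-1.891, -2.509, 0.0]
contact_force: [-0.6, -0.3, 0.3]
width: 1.001
gripper_force: 0.0
[(0.94, [259.0, 204.6, 8.4, 89.5])]
[nan nan nan]
((522.0728149414062, -162.4800567626953), (7.745643615722656, 99.2918701171875), 16.330663681030273) 106.63621184364001
[ 511.1936435  -126.07066747]
pos [ 508.8 -130.7  159.3] yaw 105.98 shift [0.0189 0.0182 0.7814] spin -0.0036 q [-0.34  0.35  1.76 -0.    1.03 -0.62] t 3.3 F [ 0.1 -0.7 -0.1]
```

View pics/w1.png

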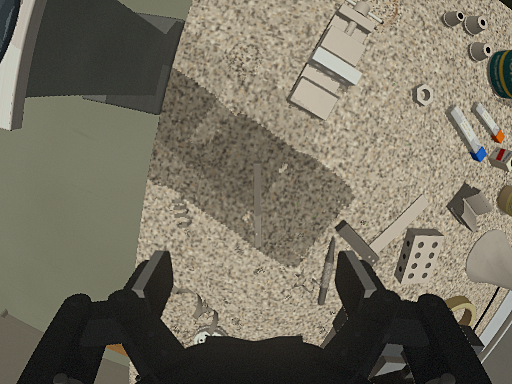

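The wrist picture shows the grey strip at (258,205), measured at 7.7×99 mm, and the vice at about (335,65). I'm descending in two stages, then gripping.

```bash
python3 -m inch '[{"translation":[0.019,0.018,0.2],"spin":-0.0036,"hand":-1},{"translation":[0.019,0.018,0.4],"spin":-0.0036,"hand":-1},{"translation":[0.019,0.018,0.6],"spin":-0.0036,"hand":-1},{"translation":[0.019,0.018,0.7],"spin":-0.0036,"hand":-0.5},{"translation":[0.019,0.018,0.76],"spin":-0.0036,"hand":-0.4},{"translation":[0.019,0.018,0.775],"spin":-0.0036,"hand":-0.4},{"translation":[0.019,0.018,0.775],"spin":-0.0036,"hand":-0.4}]' 60
python3 -c "
from h import *
go([511.2,-126.1],106.6,4)
import numpy as np
z=np.load('w1.npz');"
```

```text
t: 4.18
eef_pos: [512.0, -125.5, 4.8]
orientation: [1.875, 2.52, 0.0]
contact_force: [0.5, -0.4, 0.6]
width: 0.698
gripper_force: 0.0
pos [ 512.  -125.5    4.8] yaw 106.71 shift [-0.0017 -0.0047  0.0039] spin 0.0006 q [-0.33  0.59  1.84  0.    0.7  -0.62] t 4.17 F [ 0.5 -0.4  0.6]
```

Next I close on the strip, lift it and go to a view of the vice.

```bash
python3 -m inch '[{"translation":[0,-0.004,0],"spin":0,"hand":1},{"translation":[0,-0.004,0],"spin":0,"hand":1},{"translation":[0,-0.004,0],"spin":0,"hand":1},{"translation":[0,-0.004,0],"spin":0,"hand":1},{"translation":[0,-0.004,0],"spin":0,"hand":1},{"translation":[0,-0.004,0],"spin":0,"hand":1},{"translation":[0,-0.004,0],"spin":0,"hand":1},{"translation":[0,-0.004,0],"spin":0,"hand":1}]' 60
python3 -c "
from h import *
s=ctrl.read_state(); print(s['width'],s['gripper_force'])
go([470,20],168,160)
z=np.load('s0.npz');W=cloud('top',z['db'])"
```

```text
t: 5.18
eef_pos: [510.8, -125.4, 4.2]
orientation: [-1.875, -2.521, 0.0]
contact_force: [-0.0, -0.1, -0.3]
width: 0.003
gripper_force: 0.0
0.002698624537367315 0.0
pos [ 510.8 -125.4    4.2] yaw 106.72 shift [ 0.7553  0.0136 -0.7791] spin -0.3404 q [-0.33  0.59  1.85  0.    0.7  -0.62] t 5.17 F [-0.  -0.1 -0.3]
```

The grip closed on nothing. I'll take a look before opening.

```bash
sed -i 's/w1\.png/w2.png/' strip.py; python3 strip.py
```

```text
[(0.94, [254.2, 277.5, 13.4, 129.3])]
[ 4.7 19.2 20.2]
((521.4144897460938, -158.70050048828125), (7.171445369720459, 94.50231170654297), 17.156938552856445) 107.31445513045078
[ 510.10509159 -122.4224422 ]
pos [ 510.9 -125.5    4.2] yaw 106.72 shift [0.0156 0.0007 0.0059] spin -0.0033 q [-0.33  0.59  1.85  0.    0.7  -0.62] t 5.33 F [ 0.1 -0.2  0. ]
```

View pics/w2.png

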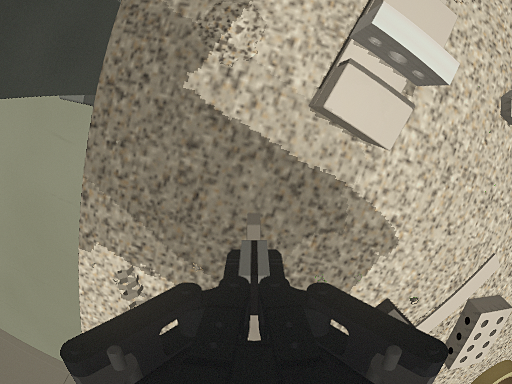

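The strip end shows at (253,225), ahead of the shut fingers at (255,265). I'll zoom in there.

```bash
python3 - <<'E'
from h import *
z=np.load("w1.npz"); a=z["a"]
cv2.imwrite("pics/c2.png",cv2.resize(a[200:350,205:305],(533,600)[:2] if 0 else (400,600),interpolation=cv2.INTER_CUBIC)[:,:,::-1])
s=ctrl.read_state(); print(s["width"],s["gripper_force"],s["contact_force"],s["joint_efforts"].round(2))
W=wcloud(z["d"],s)
for v in range(212,350,12): print(v,W[v,250:258:2].round(0).tolist())
E
```

```text
-0.0011373201291779978 0.0 [ 0.05696333 -0.21213106  0.00461588] [ -0.   -54.19 -19.22  -0.     0.    -0.  ]
212 [[506.0, -115.0, -1.0], [507.0, -115.0, -1.0], [508.0, -114.0, -1.0], [510.0, -114.0, -0.0]]
224 [[506.0, -114.0, 21.0], [507.0, -114.0, 19.0], [508.0, -114.0, 19.0], [510.0, -114.0, 18.0]]
236 [[508.0, -122.0, 20.0], [509.0, -122.0, 19.0], [511.0, -122.0, 19.0], [512.0, -121.0, 20.0]]
248 [[506.0, -115.0, 48.0], [508.0, -115.0, 47.0], [508.0, -114.0, 48.0], [509.0, -114.0, 49.0]]
260 [[507.0, -115.0, 60.0], [508.0, -115.0, 60.0], [508.0, -115.0, 59.0], [509.0, -114.0, 61.0]]
272 [[507.0, -115.0, 70.0], [507.0, -114.0, 71.0], [508.0, -114.0, 71.0], [509.0, -114.0, 71.0]]
284 [[508.0, -120.0, 72.0], [509.0, -119.0, 73.0], [510.0, -119.0, 73.0], [510.0, -118.0, 73.0]]
296 [[510.0, -125.0, 73.0], [511.0, -126.0, 73.0], [511.0, -125.0, 73.0], [512.0, -125.0, 73.0]]
308 [[512.0, -132.0, 73.0], [513.0, -132.0, 72.0], [513.0, -132.0, 73.0], [514.0, -132.0, 73.0]]
320 [[512.0, -131.0, 82.0], [528.0, -185.0, 19.0], [530.0, -185.0, 19.0], [531.0, -184.0, 20.0]]
332 [[530.0, -197.0, 19.0], [531.0, -196.0, 20.0], [533.0, -196.0, 19.0], [534.0, -196.0, 19.0]]
344 [[507.0, -115.0, 113.0], [508.0, -115.0, 112.0], [508.0, -115.0, 113.0], [509.0, -115.0, 112.0]]
```

View pics/c2.png

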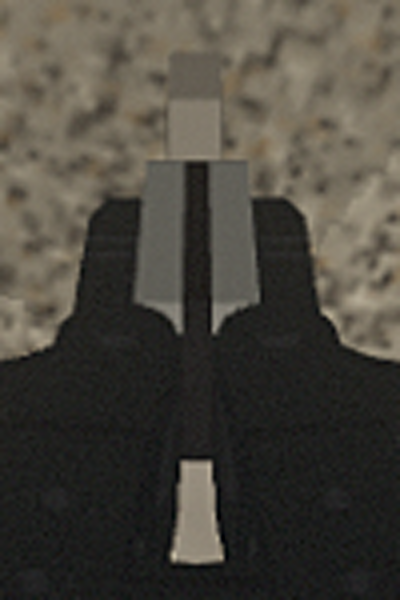

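```bash
python3 - <<'E'
from h import *
z=np.load("w1.npz"); s=ctrl.read_state()
W=wcloud(z["d"],s)
for v in range(232,256,1): print(v,W[v,[244,247,254,261,264]].round(1)[:,1:].tolist())
a,d=eyes.read_camera("top"); T=cloud("top",d); m=(abs(T[...,0]-512)<25)&(abs(T[...,1]+122)<25); print(np.unique(T[m][:,2].round(-1),return_counts=True))
a,d=eyes.read_camera("scene"); cv2.imwrite("pics/s3.png",cv2.resize(a[130:270,180:340],(800,600)[:2] if 0 else (640,560),interpolation=cv2.INTER_CUBIC)[:,:,::-1])
E
```

```text
232 [[-129.9, -1.2], [-120.1, 19.2], [-118.9, 19.5], [-126.6, -1.1], [-126.1, -1.1]]
233 [[-130.5, -0.8], [-120.8, 19.2], [-119.4, 19.6], [-127.0, -0.4], [-127.1, -1.8]]
234 [[-131.1, -0.6], [-121.4, 19.1], [-120.1, 19.4], [-127.6, -0.1], [-127.0, 0.1]]
235 [[-131.7, -0.3], [-121.9, 19.4], [-120.4, 20.1], [-128.9, -1.3], [-127.6, 0.2]]
236 [[-132.6, -0.9], [-122.6, 19.4], [-121.7, 18.7], [-129.4, -0.8], [-129.1, -1.4]]
237 [[-133.2, -0.6], [-123.0, 19.8], [-121.7, 20.0], [-129.7, -0.1], [-129.3, -0.5]]
238 [[-133.8, -0.4], [-123.7, 19.8], [-122.6, 19.5], [-130.7, -0.7], [-130.0, -0.4]]
239 [[-134.6, -0.5], [-124.6, 19.1], [-123.2, 19.6], [-131.5, -0.8], [-131.3, -1.6]]
240 [[-116.1, 38.9], [-115.4, 39.6], [-114.3, 39.7], [-113.2, 39.8], [-112.8, 39.6]]
241 [[-116.1, 40.2], [-114.7, 42.0], [-113.9, 41.7], [-113.1, 41.2], [-112.1, 42.3]]
242 [[-115.8, 42.0], [-115.0, 42.6], [-114.3, 41.9], [-112.8, 42.9], [-113.3, 40.9]]
243 [[-115.8, 43.1], [-114.9, 43.9], [-114.7, 42.2], [-113.3, 43.0], [-112.3, 44.2]]
244 [[-115.5, 44.7], [-115.3, 44.3], [-113.9, 45.1], [-113.0, 44.8], [-112.8, 44.4
[... 307 characters left out ...]
[-113.2, 48.7], [-112.6, 49.1]]
249 [[-115.7, 49.7], [-114.8, 50.4], [-113.8, 50.6], [-112.4, 51.4], [-113.1, 49.3]]
250 [[-115.7, 50.7], [-115.3, 50.7], [-114.2, 50.9], [-113.4, 50.5], [-112.7, 51.1]]
251 [[-115.7, 51.6], [-114.9, 52.3], [-114.2, 51.8], [-113.4, 51.4], [-113.0, 51.6]]
252 [[-115.9, 52.3], [-115.6, 52.0], [-114.4, 52.4], [-113.6, 52.2], [-113.0, 52.4]]
253 [[-116.3, 52.6], [-114.9, 54.3], [-113.9, 54.4], [-112.9, 54.5], [-112.6, 54.3]]
254 [[-116.0, 54.0], [-115.6, 54.0], [-114.5, 54.2], [-113.3, 54.7], [-113.2, 54.2]]
255 [[-115.4, 56.0], [-115.2, 55.7], [-113.7, 56.7], [-113.6, 55.1], [-113.5, 54.6]]
(array([330., 340., 350., 400., 410.]), array([ 10, 743,  98,   2,   1]))
```

View pics/s3.png

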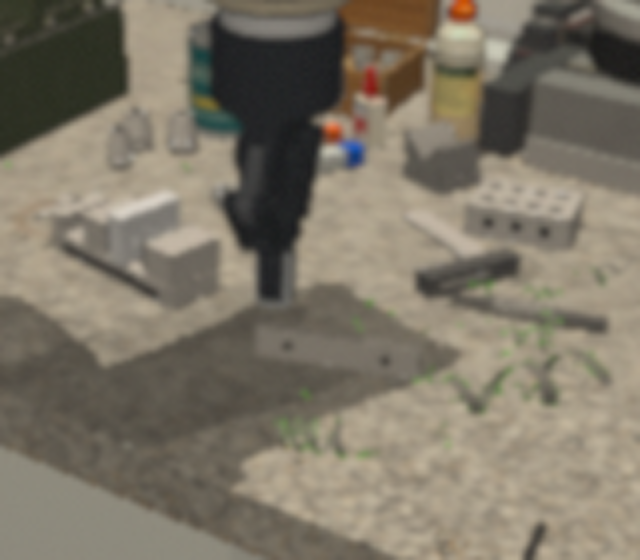

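The scene crop shows the shut fingertips at (277,300), clearly above the strip top. The depth confirms the tips at z≈39 while the state reports 4, so the real tips sit about 35 mm behind the stated TCP, and xy is right. I'll open, descend about 35 mm in steps while watching the force, then close.

```bash
python3 -m inch '[{"translation":[0,0,0],"spin":0,"hand":-0.4},{"translation":[0,0,0],"spin":0,"hand":-0.4},{"translation":[0,0,0],"spin":0,"hand":-0.4},{"translation":[0,0,0.05],"spin":0,"hand":-0.4},{"translation":[0,0,0.1],"spin":0,"hand":-0.4},{"translation":[0,0,0.12],"spin":0,"hand":-0.4},{"translation":[0,0,0.14],"spin":0,"hand":-0.4},{"translation":[0,0,0.14],"spin":0,"hand":-0.4}]' 60
python3 -m inch '[{"translation":[0,0,0.015],"spin":0,"hand":-0.4},{"translation":[0,0,0.03],"spin":0,"hand":-0.4},{"translation":[0,0,0.03],"spin":0,"hand":0.2},{"translation":[0,0,0.03],"spin":0,"hand":1},{"translation":[0,0,0.03],"spin":0,"hand":1},{"translation":[0,0,0.03],"spin":0,"hand":1},{"translation":[0,0,0.03],"spin":0,"hand":1},{"translation":[0,0,0.03],"spin":0,"hand":1},{"translation":[0,0,0.03],"spin":0,"hand":1}]' 60
```

```text
t: 6.42
eef_pos: [510.8, -125.4, -24.1]
orientation: [-1.875, -2.52, 0.0]
contact_force: [0.5, 0.5, 0.4]
width: 0.702
gripper_force: 0.0
t: 7.55
eef_pos: [511.0, -125.5, -29.6]
orientation: [1.875, 2.521, 0.0]
contact_force: [-0.7, 1.0, 6.4]
width: 0.075
gripper_force: 61.2
```

Gripped: width 0.075 and 61 N. Now I lift and measure the vice with the wrist camera from the side.

```bash
python3 -m inch '[{"translation":[0,0,-0.1],"spin":0,"hand":1},{"translation":[0,0,-0.3],"spin":0,"hand":1},{"translation":[0,0,-0.5],"spin":0,"hand":1},{"translation":[0,0,-0.7],"spin":0,"hand":1},{"translation":[0,0,-0.7],"spin":0,"hand":1}]' 60
python3 -c "
from h import *
go([485,-60],168,110)"
```

```text
t: 8.18
eef_pos: [512.3, -126.0, 112.6]
orientation: [1.872, 2.517, 0.002]
contact_force: [-0.6, -0.1, -1.0]
width: 0.075
gripper_force: 60.4
pos [ 512.3 -126.   112.6] yaw 106.73 shift [ 0.3551 -0.0359  0.012 ] spin -0.3404 q [-0.33  0.42  1.79 -0.    0.92 -0.62] t 8.18 F [-0.6 -0.1 -1. ]
```

```bash
python3 -m inch '[{"translation":[0.1,-0.01,0],"spin":-0.06,"hand":1},{"translation":[0.2,-0.02,0],"spin":-0.12,"hand":1},{"translation":[0.3,-0.03,0],"spin":-0.18,"hand":1},{"translation":[0.355,-0.036,0],"spin":-0.24,"hand":1},{"translation":[0.355,-0.036,0],"spin":-0.3,"hand":1},{"translation":[0.355,-0.036,0],"spin":-0.34,"hand":1},{"translation":[0.355,-0.036,0],"spin":-0.34,"hand":1},{"translation":[0.355,-0.036,0],"spin":-0.34,"hand":1}]' 60
cat > vice.py <<'E'
import sys
from h import *
s=ctrl.read_state(); a,d=eyes.read_camera("wrist"); W=wcloud(d,s); np.savez("w4.npz",a=a,d=d,p=s["eef_pos"],o=s["orientation"])
cv2.imwrite("pics/%s.png"%sys.argv[1],a[:,:,::-1])
def best(q):
    m=cut_out(q,"wrist"); return m[0]["mask"] if m else np.zeros((384,512),bool)
def rect(n,m,zl,zh):
    P=W[m]; P=P[(P[:,2]>zl)&(P[:,2]<zh)]
    if len(P)<20: print(n,"few"); return
    r=cv2.minAreaRect(P[:,:2].astype(np.float32)); print(n,len(P),np.round(r[0],1),np.round(r[1],1),round(r[2],1),P[:,2].mean().round(1)); return P
for q,zl,zh in (("plate_center",46,54),("jaw_grip",36,44),("vice",36,44)):
    rect(q,best(q),zl,zh)
# histogram along vice y near centre line, all heights
x0=np.array([552,6.]); th=np.radians(float(sys.argv[2])); ey=np.array([np.cos(th),np.sin(th)]); ex=np.array([ey[1],-ey[0]])
P=W.reshape(-1,3); P=P[~np.isnan(P[:,0])]; y=(P[:,:2]-x0)@ey; x=(P[:,:2]-x0)@ex
k=(abs(y)<80)&(abs(x)<40)&(P[:,2]>8)&(P[:,2]<60)
np.savez("vp.npz",P=P[k])
for nm,zl,zh in(("jaws",37,44),("plate",46,55),("bed",11,21)):
    kk=k&(P[:,2]>zl)&(P[:,2]<zh)&(abs(x)<18); h,e=np.histogram(y[kk],np.arange(-60,62,2)); print(nm," ".join("%d:%d"%(a,b) for a,b in zip(e,h) if b>2))
E
python3 vice.py w4 78.1
python3 -c "
from h import *
go([485,-60],168,110)"
```

```text
t: 9.18
eef_pos: [483.2, -59.5, 109.6]
orientation: [-0.335, -3.123, -0.0]
contact_force: [0.3, 0.7, -0.7]
width: 0.075
gripper_force: 60.4
plate_center 729 [552.8   6.6] [14.8 50.4] 77.6 49.5
jaw_grip 938 [555.2  30.5] [27.6 41.8] 78.0 39.1
vice 2055 [ 5.49e+02 -1.00e-01] [91.  42.5] 78.1 39.3
jaws -52:36 -50:38 -48:43 -46:49 -44:71 -42:72 -40:72 -38:67 -36:68 -34:70 -32:72 -30:67 -28:66 -26:69 -24:21 -8:19 -6:40 10:5 12:66 14:63 16:61 18:62 20:59 22:65 24:62 26:62 28:57 30:59 32:63 34:55 36:61 38:9
plate -8:24 -6:84 -4:70 -2:66 0:70 2:69 4:68 6:64 8:3
bed -54:7 -52:15 -20:17 -18:61 -16:58 -14:62 -12:59 -10:59 -8:77 -6:18 44:3 46:7 48:13 50:41 52:36 54:36 56:37 58:55
pos [483.5 -59.5 110.1] yaw 167.85 shift [-0.0078 -0.0007  0.0004] spin -0.0008 q [-0.22  0.36  1.9   0.    0.89 -1.58] t 9.38 F [-0.1 -0.4 -1.1]
```

View pics/w4.png

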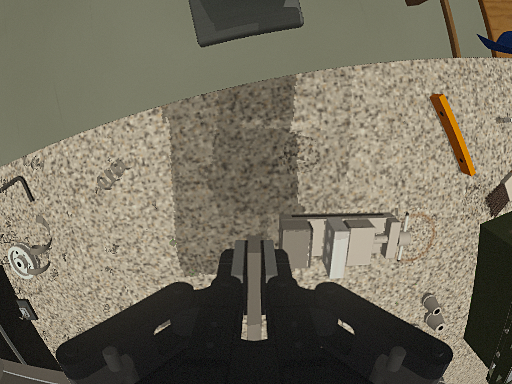

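The wrist picture shows the strip held at (253,290). In the vice, the fixed jaw is at (295,240), the gap at (318,240), the plate at (337,250) and the jaw at (362,240). The gap is about 16–17 mm on the fixed-jaw side and about 4.5 mm on the other. Next I check how the strip sits in the hand and work out the target.

```bash
cat > hold.py <<'E'
from h import *
z=np.load("w4.npz"); s=dict(eef_pos=z["p"],orientation=z["o"]); Rm=R.from_rotvec(z["o"]).as_matrix()
W=wcloud(z["d"],s); T=(W.reshape(-1,3)-z["p"])@Rm
k=(abs(T[:,1])<8)&(T[:,0]>-100)&(T[:,0]<14)&(T[:,2]>-70)&(T[:,2]<-10); k&=~((abs(T[:,0])<12)&(T[:,2]<-55))
Q=T[k]; 
for a in range(-100,16,8):
    q=Q[(Q[:,0]>=a)&(Q[:,0]<a+8)]
    if len(q)>3: print(a,len(q),"y",q[:,1].min().round(1),q[:,1].max().round(1),"z",np.median(q[:,2]).round(1))
c=np.array([546.9,-9.1]); th=np.radians(168.0); e=np.array([np.cos(th),np.sin(th)])
print(Q[:,0].min(),Q[:,0].max())
E
python3 hold.py
```

```text
-52 77 y -3.2 4.9 z -49.0
-44 148 y -3.2 4.8 z -49.0
-36 156 y -3.1 4.7 z -49.0
-28 144 y -2.4 4.1 z -49.1
-20 156 y -2.3 5.4 z -49.2
-12 174 y -2.7 3.9 z -49.0
-4 189 y -2.7 3.8 z -49.1
4 780 y -8.0 8.0 z -45.8
-49.65942291375642 11.944388034560372
```

```bash
python3 -c "
from h import *
go([509.5,-2.0],168,45)"
```

```text
pos [483.5 -59.5 110.1] yaw 167.85 shift [-0.0666  0.3086  0.3253] spin -0.0008 q [-0.22  0.36  1.9   0.    0.89 -1.58] t 9.38 F [-0.1 -0.4 -1.1]
```

```bash
python3 -m inch '[{"translation":[-0.02,0.1,0],"spin":-0.001,"hand":1},{"translation":[-0.04,0.2,0.05],"spin":-0.001,"hand":1},{"translation":[-0.0666,0.3086,0.15],"spin":-0.001,"hand":1},{"translation":[-0.0666,0.3086,0.25],"spin":-0.001,"hand":1},{"translation":[-0.0666,0.3086,0.325],"spin":-0.001,"hand":1},{"translation":[-0.0666,0.3086,0.325],"spin":-0.001,"hand":1},{"translation":[-0.0666,0.3086,0.325],"spin":-0.001,"hand":1}]' 60
python3 vice.py w5 78; python3 hold.py; python3 -c "
from h import *
go([509.5,-2.0],168,-13)"
```

```text
t: 10.25
eef_pos: [509.9, -2.2, 45.8]
orientation: [0.326, 3.124, 0.0]
contact_force: [0.2, -0.1, 0.2]
width: 0.073
gripper_force: 60.4
plate_center few
jaw_grip 1406 [551.4  31. ] [28.5 34.2] 79.4 39.1
vice 1980 [5.454e+02 5.000e-01] [91.  35.5] 78.0 39.1
jaws -52:75 -50:83 -48:76 -46:69 -44:50 -42:24 10:49 12:70 14:74 16:85 18:92 20:90 22:89 24:97 26:92 28:87 30:85 32:76 34:72 36:70 38:20
plate 
bed 10:8 42:14 44:23 46:68 48:63 50:63 52:64 54:62 56:57 58:74
-52 70 y -3.2 4.9 z -48.9
-44 151 y -3.2 4.8 z -49.0
-36 156 y -3.1 4.7 z -49.0
-28 143 y -2.4 4.1 z -49.1
-20 160 y -2.4 4.0 z -49.0
-12 173 y -2.7 3.9 z -49.1
-4 186 y -2.7 3.8 z -49.1
4 786 y -8.0 8.0 z -46.2
-49.393724892525235 11.41927315149605
pos [509.8  -2.1  45.8] yaw 168.09 shift [2.100e-03 1.000e-04 2.939e-01] spin 0.0005 q [-0.1   0.5   1.88 -0.    0.76 -1.46] t 10.45 F [ 0.   0.2 -0.3]
```

View pics/w5.png

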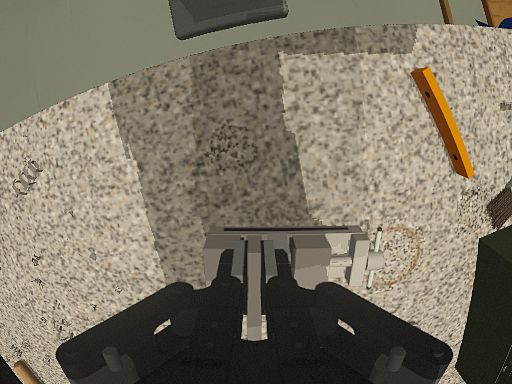

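The strip at (253,300) is lined up over the gap. I'm descending in stages and checking the force.

```bash
python3 -m inch '[{"translation":[0,0,0.05],"spin":0,"hand":1},{"translation":[0,0,0.1],"spin":0,"hand":1},{"translation":[0,0,0.125],"spin":0,"hand":1},{"translation":[0,0,0.15],"spin":0,"hand":1},{"translation":[0,0,0.175],"spin":0,"hand":1},{"translation":[0,0,0.175],"spin":0,"hand":1}]' 60
python3 -c "
from h import *
s=ctrl.read_state(); print(s['contact_force'],s['wrist_torque'])"
```

```text
t: 11.2
eef_pos: [509.3, -2.0, 9.9]
orientation: [-0.326, -3.124, -0.0]
contact_force: [0.1, 0.1, 0.4]
width: 0.079
gripper_force: 60.4
[0.12743966 0.10796276 0.4215482 ] [ 0.02049961  0.02784923 -0.05536331]
```

```bash
python3 -m inch '[{"translation":[0,0,0.03],"spin":0,"hand":1},{"translation":[0,0,0.06],"spin":0,"hand":1},{"translation":[0,0,0.09],"spin":0,"hand":1},{"translation":[0,0,0.105],"spin":0,"hand":1},{"translation":[0,0,0.105],"spin":0,"hand":1}]' 60
python3 -m inch '[{"translation":[0,0,0.005],"spin":0,"hand":1},{"translation":[0,0,0.01],"spin":0,"hand":1},{"translation":[0,0,0.01],"spin":0,"hand":1}]' 60
```

```text
t: 11.82
eef_pos: [509.4, -1.9, -11.0]
orientation: [-0.326, -3.124, -0.0]
contact_force: [-0.3, -0.1, -0.8]
width: 0.077
gripper_force: 60.4
t: 12.2
eef_pos: [509.5, -2.0, -12.8]
orientation: [0.326, 3.125, 0.0]
contact_force: [0.7, 0.5, -0.6]
width: 0.074
gripper_force: 60.4
```

```bash
python3 -m inch '[{"translation":[0,0,0.004],"spin":0,"hand":1},{"translation":[0,0,0.006],"spin":0,"hand":1},{"translation":[0,0,0.008],"spin":0,"hand":1},{"translation":[0,0,0.008],"spin":0,"hand":1}]' 60
```

```text
t: 12.7
eef_pos: [509.5, -1.9, -13.8]
orientation: [0.325, 3.125, -0.0]
contact_force: [-4.1, 0.8, 10.5]
width: 0.075
gripper_force: 62.2
```

The strip is on the bed with 10 N of contact. I'll release it, rise and look.

```bash
python3 -m inch '[{"translation":[0,0,-0.004],"spin":0,"hand":0.6},{"translation":[0,0,-0.004],"spin":0,"hand":0.3},{"translation":[0,0,-0.004],"spin":0,"hand":0.3},{"translation":[0,0,-0.004],"spin":0,"hand":0.3},{"translation":[0,0,-0.1],"spin":0,"hand":0.3},{"translation":[0,0,-0.3],"spin":0,"hand":0.3},{"translation":[0.1,0,-0.5],"spin":0,"hand":0.3},{"translation":[0.2,0,-0.6],"spin":0,"hand":0.3},{"translation":[0.2,0,-0.6],"spin":0,"hand":0.3}]' 60
cat > after.py <<'E'
import sys
from h import *
s=ctrl.read_state(); a,d=eyes.read_camera("wrist"); W=wcloud(d,s)
cv2.imwrite("pics/%s.png"%sys.argv[1],a[:,:,::-1])
x0=np.array([552,6.]); th=np.radians(78); ey=np.array([np.cos(th),np.sin(th)]); ex=np.array([ey[1],-ey[0]])
for q,zl,zh in (("strip_center",30,42),("plate_center",44,56),("jaw_grip",36,44)):
    for m in cut_out(q,"wrist")[:2]:
        P=W[m["mask"]]; P=P[(P[:,2]>zl)&(P[:,2]<zh)]
        if len(P)<20: print(q,m["conf"],"few",np.nanmedian(W[m["mask"]],0)); continue
        r=cv2.minAreaRect(np.c_[(P[:,:2]-x0)@ex,(P[:,:2]-x0)@ey].astype(np.float32)); print(q,round(m["conf"],2),len(P),"vice xy",np.round(r[0],1),np.round(r[1],1),round(r[2],1),P[:,2].mean().round(1),"world",np.round(x0+r[0][0]*ex+r[0][1]*ey,1))
E
python3 after.py w6
python3 -c "
from h import *
go([555.2,30.5],78,60)"
```

```text
t: 13.82
eef_pos: [470.4, 6.4, 106.7]
orientation: [0.325, 3.122, 0.0]
contact_force: [0.1, -1.1, 0.1]
width: 0.351
gripper_force: 0.0
strip_center 0.89 few [464.76464157 161.30696211  18.66987114]
strip_center 0.68 697 vice xy [ -1.4 -16.2] [99.7  7.5] 0.4 35.5 world [547.3  -9.6]
plate_center 0.57 698 vice xy [0.6 1. ] [14.2 51.1] 89.5 49.4 world [552.8   6.8]
jaw_grip 0.57 20 vice xy [12.5 11.2] [10.3  2. ] 4.7 38.7 world [566.6  14.4]
pos [470.5   6.2 104.7] yaw 168.1 shift [-0.3894  0.2063  0.2229] spin 0.5005 q [-0.09  0.34  1.94  0.    0.86 -1.45] t 14.03 F [-0.2 -0.8 -0.2]
```

View pics/w6.png

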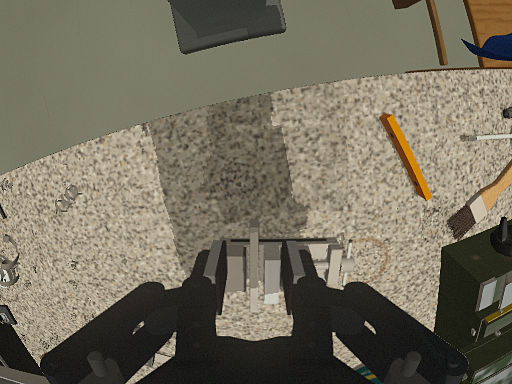

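The picture shows the strip at (253,270), standing beside the plate at (272,275). It measures flat, parallel, centred to within 1 mm and with both ends overhanging. Now the jaw: I turn 90° and hover over it, fully open.

```bash
python3 -m inch '[{"translation":[-0.1,0.05,0],"spin":0.06,"hand":-1},{"translation":[-0.2,0.1,0],"spin":0.12,"hand":-1},{"translation":[-0.3,0.16,0],"spin":0.18,"hand":-1},{"translation":[-0.39,0.213,0],"spin":0.24,"hand":-1},{"translation":[-0.39,0.213,0],"spin":0.3,"hand":-1},{"translation":[-0.39,0.213,0],"spin":0.36,"hand":-1},{"translation":[-0.39,0.213,0.05],"spin":0.42,"hand":-1},{"translation":[-0.39,0.213,0.15],"spin":0.48,"hand":-1},{"translation":[-0.39,0.213,0.22],"spin":0.5,"hand":-1},{"translation":[-0.39,0.213,0.22],"spin":0.5,"hand":-1}]' 80
python3 after.py w7
python3 -c "
from h import *
go([555.6,31.8],78,-18)"
```

```text
t: 15.28
eef_pos: [554.8, 31.8, 59.7]
orientation: [-2.438, -1.978, 0.004]
contact_force: [0.7, 0.4, 0.0]
width: 1.002
gripper_force: 0.0
strip_center 0.87 1073 vice xy [ -0.4 -15.5] [ 9.8 99.7] 90.0 34.9 world [548.4  -9.1]
strip_center 0.83 few [476.17875118 166.05992169  18.13293563]
plate_center 0.63 1424 vice xy [1.3 1.3] [15.1 50.1] 89.8 48.9 world [553.5   7. ]
jaw_grip 0.87 2160 vice xy [-1.5 24.9] [41.8 29.1] 0.4 38.8 world [555.7  30.7]
pos [555.9  31.9  61.9] yaw 78.17 shift [-0.0006 -0.0016  0.3997] spin 0.0009 q [-0.03  0.54  1.75 -0.    0.86  0.18] t 15.47 F [-0.2 -0.5  1. ]
```

```bash
python3 -m inch '[{"translation":[0,0,0.1],"spin":0,"hand":-1},{"translation":[0,0,0.2],"spin":0,"hand":-1},{"translation":[0,0,0.3],"spin":0,"hand":-1},{"translation":[0,0,0.36],"spin":0,"hand":-1},{"translation":[0,0,0.4],"spin":0,"hand":-1},{"translation":[0,0,0.4],"spin":0,"hand":-1}]' 80
python3 -m inch '[{"translation":[0,0,0],"spin":0,"hand":-0.3},{"translation":[0,0,0],"spin":0,"hand":0},{"translation":[0,0,0],"spin":0,"hand":0.5},{"translation":[0,0,0],"spin":0,"hand":1},{"translation":[0,0,0],"spin":0,"hand":1},{"translation":[0,0,0],"spin":0,"hand":1}]' 80
python3 after.py w8; python3 -c "
from h import *
go([555.6,31.8],78,-18)"
```

```text
t: 16.23
eef_pos: [555.5, 31.9, -18.4]
orientation: [-2.439, -1.979, 0.0]
contact_force: [-0.2, -0.0, 0.2]
width: 0.998
gripper_force: 0.0
t: 16.98
eef_pos: [555.7, 31.9, -17.7]
orientation: [2.439, 1.979, 0.001]
contact_force: [-2.3, 0.1, 6.9]
width: 0.474
gripper_force: 80.1
strip_center 0.92 few [476.77404076 165.81550165  15.92261281]
plate_center 0.97 1817 vice xy [-1.3  3.1] [11.9 45.5] 89.6 48.4 world [551.4   9.3]
jaw_grip 0.94 4275 vice xy [-1.6 24.6] [40.9 30.1] 0.2 38.8 world [555.6  30.4]
jaw_grip 0.26 few [ 727.2618655  -109.6188129     2.50212631]
pos [555.7  31.9 -17.7] yaw 78.11 shift [-0.0007 -0.0001  0.0014] spin 0.0006 q [-0.03  0.67  1.77  0.    0.7   0.18] t 17.18 F [-2.4  0.6  6.5]
```

The jaw is pinched at 80 N. Now I push it towards -y (tool -x) slowly.

```bash
python3 -m inch '[{"translation":[-0.008,0,0],"spin":0,"hand":1},{"translation":[-0.016,0,0],"spin":0,"hand":1},{"translation":[-0.024,0,0],"spin":0,"hand":1},{"translation":[-0.032,0,0],"spin":0,"hand":1},{"translation":[-0.04,0,0],"spin":0,"hand":1},{"translation":[-0.048,0,0],"spin":0,"hand":1},{"translation":[-0.056,0,0],"spin":0,"hand":1},{"translation":[-0.06,0,0],"spin":0,"hand":1}]' 80
python3 -c "
from h import *
go([555.6,31.8],78,-18)"
```

```text
t: 18.18
eef_pos: [553.4, 21.0, -17.7]
orientation: [-2.44, -1.979, -0.002]
contact_force: [-0.6, 8.4, 5.6]
width: 0.474
gripper_force: 80.2
pos [553.4  21.  -17.7] yaw 78.09 shift [ 0.0549 -0.0003  0.0017] spin 0.0005 q [-0.05  0.67  1.78  0.    0.7   0.16] t 18.18 F [-0.6  8.4  5.6]
```

```bash
python3 -m inch '[{"translation":[-0.006,0,0],"spin":0,"hand":1},{"translation":[-0.012,0,0],"spin":0,"hand":1},{"translation":[-0.018,0,0],"spin":0,"hand":1},{"translation":[-0.022,0,0],"spin":0,"hand":1},{"translation":[-0.022,0,0],"spin":0,"hand":1}]' 80
python3 -m inch '[{"translation":[-0.004,0,0],"spin":0,"hand":1},{"translation":[-0.008,0,0],"spin":0,"hand":1},{"translation":[-0.008,0,0],"spin":0,"hand":1}]' 80
```

```text
t: 18.8
eef_pos: [552.5, 16.7, -17.7]
orientation: [-2.44, -1.979, -0.002]
contact_force: [-0.9, 7.7, 6.0]
width: 0.472
gripper_force: 80.2
t: 19.18
eef_pos: [552.2, 15.5, -17.7]
orientation: [-2.44, -1.979, -0.003]
contact_force: [-0.4, 11.5, 5.1]
width: 0.474
gripper_force: 80.1
```

```bash
python3 -m inch '[{"translation":[-0.004,0,0],"spin":0,"hand":1},{"translation":[-0.008,0,0],"spin":0,"hand":1},{"translation":[-0.008,0,0],"spin":0,"hand":1},{"translation":[-0.008,0,0],"spin":0,"hand":1}]' 80
python3 -m inch '[{"translation":[-0.004,0,0],"spin":0,"hand":1},{"translation":[-0.008,0,0],"spin":0,"hand":1},{"translation":[-0.008,0,0],"spin":0,"hand":1},{"translation":[-0.008,0,0],"spin":0,"hand":1}]' 80
```

```text
t: 19.68
eef_pos: [552.3, 15.5, -17.7]
orientation: [-2.439, -1.978, -0.005]
contact_force: [3.4, 23.9, 4.3]
width: 0.47
gripper_force: 80.0
t: 20.18
eef_pos: [552.3, 15.4, -17.6]
orientation: [-2.439, -1.977, -0.008]
contact_force: [5.1, 36.1, 3.6]
width: 0.472
gripper_force: 80.2
```

The jaw is firmly stopped at 36 N. I'll check that plate and strip are upright and closed up.

```bash
python3 vice.py w9 78 | tail -3; python3 after.py w10; python3 - <<'E'
from h import *
s=ctrl.read_state(); a,d=eyes.read_camera("wrist"); W=wcloud(d,s).reshape(-1,3); W=W[~np.isnan(W[:,0])]
x0=np.array([552,6.]); th=np.radians(78); ey=np.array([np.cos(th),np.sin(th)]); ex=np.array([ey[1],-ey[0]])
x=(W[:,:2]-x0)@ex; y=(W[:,:2]-x0)@ey
for n,lo,hi in(("near",-50,-27),("far",27,50)):
    k=(x>lo)&(x<hi)&(y>-35)&(y<-5)&(W[:,2]>31)&(W[:,2]<42); print(n,k.sum(), np.percentile(y[k],[2,98]).round(1) if k.sum() else "", np.median(W[k,2]).round(1) if k.sum() else "", x[k].min().round(1) if k.sum() else "",x[k].max().round(1) if k.sum() else "")
print(s["contact_force"],s["t"])
E
```

```text
jaws -32:4 -30:46 -6:308 -4:384 -2:235 0:250 2:250 4:240 6:247 8:270 10:261 12:271 14:287 16:272 18:300 20:359 22:79
plate -20:19 -18:167 -16:202 -14:218 -12:221 -10:221 -8:240 -6:410 -4:166
bed 20:140 22:281 24:185 26:170 28:194 30:184 32:194 34:185 36:197 38:200 40:197 42:202 44:210 46:205 48:210 50:208 52:214 54:216 56:110
strip_center 0.81 few [465.10321734 160.57947514  14.77464594]
plate_center 0.64 2468 vice xy [-1.4 -9.9] [18.4 44.9] 89.2 48.7 world [548.5  -3.4]
jaw_grip 0.92 3986 vice xy [-1.4  9.2] [27.3 40.6] 89.8 38.9 world [552.6  15.3]
near 0    
far 0    
[ 4.65644184 36.91408486  2.96956305] 20.575
```

```bash
python3 - <<'E'
from h import *
x0=np.array([552,6.]); th=np.radians(78); ey=np.array([np.cos(th),np.sin(th)]); ex=np.array([ey[1],-ey[0]])
for c in("scene","top"):
    a,d=eyes.read_camera(c); W=cloud(c,d).reshape(-1,3); x=(W[:,:2]-x0)@ex; y=(W[:,:2]-x0)@ey
    for n,lo,hi in(("near",-55,-28),("far",26,55)):
        k=(x>lo)&(x<hi)&(y>-36)&(y<-8)&(W[:,2]>10)&(W[:,2]<45)
        if k.sum(): print(c,n,k.sum(),"y",np.percentile(y[k],[5,50,95]).round(1),"z",np.percentile(W[k,2],[5,95]).round(1),"x",x[k].min().round(1),x[k].max().round(1))
    print(c,[(round(m["conf"],2),m["extent"]) for m in cut_out("strip_center",c)])
E
```

```text
scene near 69 y [-28.7 -26.7 -21.7] z [16.9 35.3] x -50.3 -28.6
scene far 33 y [-29.2 -26.5 -21.6] z [19.4 35.7] x 29.0 50.0
scene [(0.48, [149.6, 191.2, 19.1, 22.8])]
top []
```

The strip stands at z 16–36 and overhangs both ends (x -50 to +50). The plate is upright and the jaw is held shut at about 36 N, so I'm handing in.

```bash
python3 -c "
from rig import workorder
print(workorder.finish_job())"
```

```text
the job is handed in; nothing more can be done
None
```

The strip is in the gap between plate and fixed jaw, overhanging both ends. Strip and plate are clamped, the jaw is still held shut at about 36 N, and the job was handed in at roughly 21 s; no verdict came back.

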